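# Put the tall tin on the bench scale by its bail

### The job

The taller of the two lidded steel tins is to be weighed. Swing its folded-down wire bail upright while the tin stands on the bench, then lift the tin by the bail and set it down gently, standing upright in the middle of the bench scale's pan, and let go. Leave the squat tin where it is.

Things in the scene. Friction and masses are not known exactly. Their poses are not given: they have to be found in the camera images.
- tall_tin: taller tin, loose: steel cylinder with lid, 120 mm diameter (too wide to grip), 105 tall, 0.6-0.9 kg. Origin: centre of underside, z up. Its wire bail (U, 130 wide) turns about a line parallel to the tin's y axis, 70 mm above the origin (slotted ears let it lift 10 mm). Folded it points to the tin's -x, level to 20 degrees above level; it swings up toward +x. Pivot friction 0.035 Nm: it stays put
- bail_grip (a point): centre of the wooden grip tube on the tall tin's bail: 13 mm diameter, 60 long, parallel to the tin's y axis, turning freely on the wire, 135 mm from the bail's pivot line. Folded, about 65 mm free between tube and tin's side. With the bail upright it is 205 mm above the tin's underside (215 when the tin hangs). Use the position; the orientation turns with the bail
- scale: bench scale, fixed: grey housing with a square-cornered steel pan 150 mm (x) by 160 mm (y), whose flat top is 45 mm above the origin; a lower black readout panel on its -x side. Origin on the bench under the pan's centre, z up
- squat_tin: the other tin, to be left alone, loose: same plain steel and kind of bail, same 120 mm diameter, but only 60 tall; its bail points to its -x, level to 20 degrees above, the grip about 130 mm from the tin's axis. Origin: centre of its underside

How it is judged:
By the outcome, as a careful person would: the job done as asked, in the order asked, and still so for the second after the job is handed in, with the robot touching nothing.
It also fails if it takes over 45 s, if anything falls off the work surface, if the arm or the gripper's body presses on something with over 40 N, if the wrist force passes 120 N, or if a joint passes its speed limit or range.

### The arm

A 6-joint arm with a two-finger parallel gripper is mounted at the origin on a cart in front of the work surface, level with it; the furniture and walls round the work are solid. World frame = base frame: x ahead of the robot, y to its left, z up, the work surface at z = 0. Lengths are in m, angles in rad, forces in N, time in s.
With the tool pointing down it reaches from about 0.325 to 0.875 m from the base axis. Payload 4.4 kg.
Tool frame: the origin (TCP) lies on the centre line of the jaws, within the pads' length; the fingertips stand 22 mm ahead of it and the grasp point (between the pads) lies 3 mm ahead of it (robot.finger_overhang is the distance from the TCP to the fingertips, in m); z points along the fingers, y is the line along which they close (so a half turn about z gives the same grasp; the last joint's range is limited). The gripper opens to 85 mm and grips with 20 to 120 N. Pads are 22 mm wide; open, the fingers measure 114 mm over their backs; the gripper's body (76 mm by 85 mm) begins 54 mm behind the grasp point. The pads swing forward as they close: fully open they stand 13 mm farther back than shut.
Start: joints at [0.998, 0.207, 1.542, -0, 1.393, -0.15], TCP at [0.236, 0.524, 0.253] pointing down, gripper open.
Joint ranges: [-2.73, 2.73], [-0.86, 2.22], [0.23, 2.46], [-1.11, 4.25], [0.08, 2.63], [-2.82, 2.82]. Speed limits (rad/s): [2.79, 2.79, 3.14, 3.14, 3.14, 3.14].

### API

Orientations are given as a rotation vector (axis times angle).
In Python, from plant import state, imaging, ticket, robot gives the robot as it stands. The module is installed in compiled form; this text tells all that it offers.
- The arm moves only by the tool apply_moves, never from a script. Its argument "targets" is a list of rows, each a list of 4 numbers: the shift along the tool's x, y, z scaled (see below), then the turn about the tool's z scaled (see below). In form: [[tx, ty, tz, spin], ...]. A call has 1 to 5 rows; each row shifts and turns the commanded pose from where the row before left it, along the tool's axes as they then stand; what a row does not reach is not made up. The controller multiplies each number of a shift by 0.02 m and each number of a turn by 10 degrees. A row lasts 1/8 s, in which the tool goes at most 62.5 mm and 10.7 degrees, less where a joint would pass 70% of its speed; a pose out of reach is approached as far as the arm can. A call with a number of a shift or a turn outside -1 to 1 is refused whole. A call with a gripper value outside its range is refused whole. "fingers" is the opening, from -1 (shut) to 1 (fully open), set as the call begins (left out, the last holds). The fingers move at their own pace and stop on an object; "newtons" is the grip in N (left out, the last holds). Time passes only in rows, so rows that do not move let the fingers close. It gives the time, the measured TCP pose, the force, the opening and the grip force at its end, in the units of the state.
- state(): the state, without advancing time (a new reading comes with each control period).
- imaging.snapshot(name): name is "scene" or "side" or "wrist"; returns the picture (480x640x3 uint8, blue, green, red); there is no depth.
- imaging.get_calibration(name): a dict with "vfov" (degrees; the focal length in pixels is half the picture's height over the tangent of half this angle, whatever the lens; pixels are square), "cx", "cy" (the principal point, pixels), "distortion" ([k1, k2, p1, p2, k3] as OpenCV has them; the pictures are not rectified), "R" (3x3) and "t" (3): a world point X has camera coordinates R X + t. Camera axes: x right, y down, z forward; pixel columns grow to the right and rows downward; lengths in m; the calibration is good to about 2 mm. A picture is of the moment at which its call begins: read the wrist's pose just before it. get_calibration takes no time and is no camera call; for the wrist camera it gives the pose at the moment of the call.
- ticket.hand_in(): hands the job in; it is judged then, once.
The state is a dict: "clock": time; "joints": joint angles; "qvel": joint speeds; "joint_efforts": joint torques, N m; "ee_pos": TCP position; "orientation": TCP orientation; "ft_force": force on the tool from outside, world axes, zero at the start; "wrist_torque": the same for the moment, N m; "finger_gap": opening from 0.0 (shut) to 1.0 (fully open); "grasp_force": force on a finger pad.
Only numpy, scipy, OpenCV 4.12 (cv2) and the standard library are available. Lean on these libraries where they do the work, as an engineer would, in place of code of your own. Each camera call takes 0.05 s, during which the arm holds its last target. There are 200 camera calls.

## Working session

There is one attempt and no reset: what is moved stays moved. The work goes in short steps, Python scripts to look and compute and a tool call to move; the robot and the scene stay as the last step left them, time stands still between calls to the robot, and variables do not carry over. Pictures are saved under pics/ and viewed, at most 10 in all, crops included, and the job is handed in when it is done.

Besides the shell and the picture viewer there is one more tool, called after ">>>" as name(argument=value, ...) on one line, values as JSON. apply_moves: Moves the arm, as the interface text tells. Its arguments: {"type":"object","properties":{"targets":{"type":"array","items":{"type":"array","items":{"type":"number","minimum":-1,"maximum":1}}},"fingers":{"type":"number"},"newtons":{"type":"number"}},"required":["targets"]}

```bash
mkdir -p pics
cat > h.py <<'E'
import numpy as np, cv2
from plant import state, imaging, ticket, robot
from scipy.spatial.transform import Rotation as Rn
def K(c):
    f=240/np.tan(np.radians(c["vfov"])/2); return np.array([[f,0,c["cx"]],[0,f,c["cy"]],[0,0,1.]])
def ray(c,uv):
    n=cv2.undistortPoints(np.array([[uv]],float),K(c),np.array(c["distortion"],float))[0,0]
    R=np.array(c["R"]);t=np.array(c["t"]); o=-R.T@t; d=R.T@np.array([n[0],n[1],1]); return o,d/np.linalg.norm(d)
def onz(c,uv,z):
    o,d=ray(c,uv); return o+d*(z-o[2])/d[2]
def tri(rs):
    A=sum(np.eye(3)-np.outer(d,d) for o,d in rs); b=sum((np.eye(3)-np.outer(d,d))@o for o,d in rs)
    p=np.linalg.solve(A,b); return p,[np.linalg.norm(np.cross(p-o,d)) for o,d in rs]
def proj(c,X):
    R=np.array(c["R"]);t=np.array(c["t"],float)
    return cv2.projectPoints(np.array(X,float).reshape(-1,3),cv2.Rodrigues(R)[0],t,K(c),np.array(c["distortion"],float))[0][:,0]
E
python3 - <<'E'
from h import *
import json
s=state(); print(s)
for n in ["scene","side","wrist"]:
    c=imaging.get_calibration(n); im=imaging.snapshot(n); cv2.imwrite(f"pics/{n}0.png",im)
    json.dump({k:(np.array(v).tolist()) for k,v in c.items()},open(f"pics/{n}0.json","w"))
    print(n,c["vfov"],-np.array(c["R"]).T@np.array(c["t"]))
E
```

```text
{'clock': 0.0, 'joints': array([ 9.97544797e-01,  2.07432475e-01,  1.54298785e+00, -9.28108805e-06,
        1.39351579e+00, -1.50467958e-01]), 'qvel': array([ 0.0006731 , -0.00103992,  0.00022772,  0.00030611, -0.00118941,
       -0.0001134 ]), 'joint_efforts': array([-1.98137604e-04, -3.83021057e+01, -2.91600591e+01, -3.22313617e-04,
        1.05741865e-02,  5.17181231e-07]), 'ee_pos': array([0.23552016, 0.52375577, 0.25210256]), 'orientation': array([-0.65899661, -3.07085618,  0.00344688]), 'ft_force': array([-1.41735306,  0.15199532, -0.06494347]), 'wrist_torque': array([ 0.07697023, -0.02335831, -0.02597016]), 'grasp_force': 0.0, 'finger_gap': 0.9986918921577015}
scene 52.985563872800874 [-0.09650973 -0.26416173  0.65429215]
side 56.12978784591314 [0.5578873  0.90673849 0.52273613]
wrist 59.94459539434876 [0.17386088 0.55114853 0.37319339]
```

View pics/scene0.png

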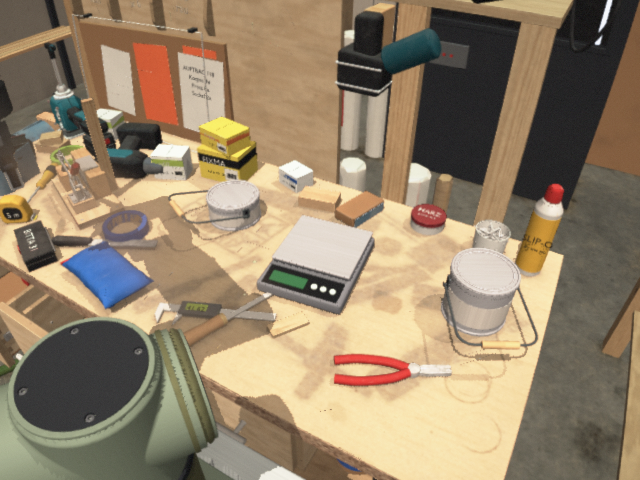

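View pics/side0.png

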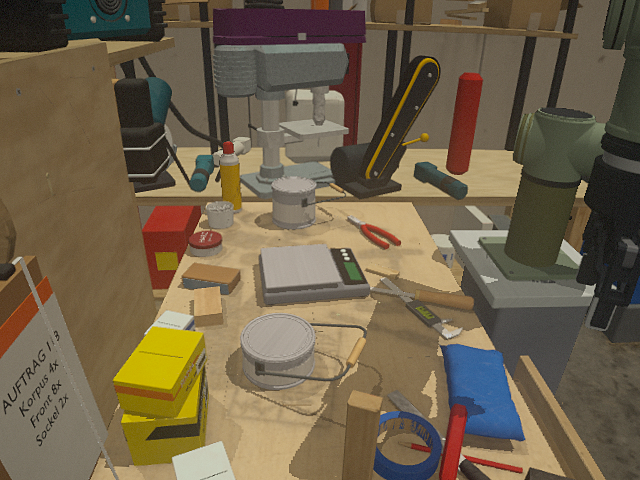

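Scene: tall tin with its lid at about (484,270) and the grip at about (502,345), scale pan at (323,247), squat tin at (233,203). Side: tall tin at (293,200), pan at (300,270). Next, an enlarged crop for accurate pixels.

Run:
```python
import cv2,numpy as np
a=cv2.imread("pics/scene0.png")[235:365,420:560]; b=cv2.imread("pics/side0.png")[165:240,250:350]
a=cv2.resize(a,None,fx=4,fy=4,interpolation=cv2.INTER_CUBIC); b=cv2.resize(b,(400*6//8,225),interpolation=cv2.INTER_CUBIC) if 0 else cv2.resize(b,None,fx=2.4,fy=2.4,interpolation=cv2.INTER_CUBIC)
o=np.zeros((520,800,3),np.uint8); o[:520,:560]=a; o[:180,560:800]=b; cv2.imwrite("pics/crop1.png",o)
```

```text
(no output)
```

View pics/crop1.png

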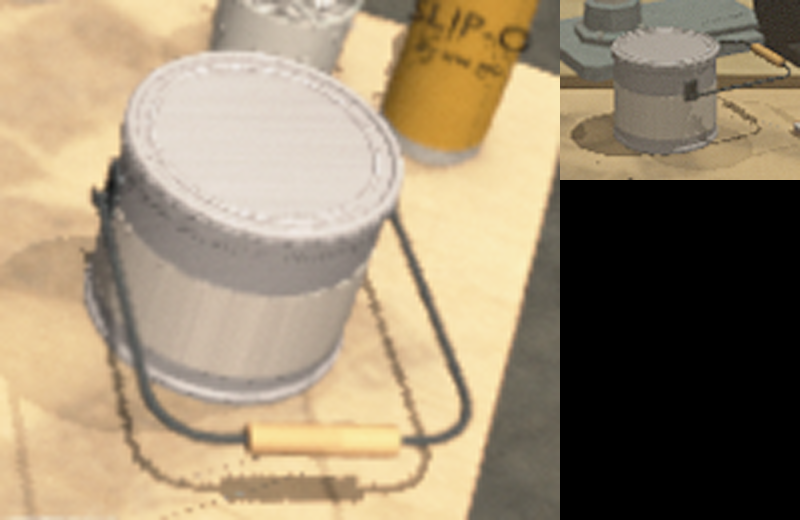

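Crop: tall tin lid centre at scene (485.8,271.5) and side (294,184.2). Grip ends at scene (482,344.5) and (520,345); grip centre at side (337,187.5).

Run:
```python
from h import *
import json
cs=json.load(open("pics/scene0.json"));cd=json.load(open("pics/side0.json"))
print("lid",tri([ray(cs,(485.8,271.5)),ray(cd,(294,184.2))]), onz(cs,(485.8,271.5),.105),onz(cd,(294,184.2),.105))
print("grip",tri([ray(cs,(501,344.8)),ray(cd,(337,187.5))]))
g=tri([ray(cs,(501,344.8)),ray(cd,(337,187.5))])[0]
for e in [(482,344.5),(520,345)]: print("end",onz(cs,e,g[2]))
for n,c,p in [("scene",cs,(325,245)),("side",cd,(298,268))]:
    im=cv2.imread(f"pics/{n}0.png"); 
    g=cv2.GaussianBlur(im,(3,3),0)
    m=np.zeros((482,642),np.uint8); cv2.floodFill(g.copy(),m,p,0,(4,)*3,(4,)*3,4|(255<<8)|cv2.FLOODFILL_MASK_ONLY)
    m=cv2.morphologyEx(m[1:-1,1:-1],cv2.MORPH_OPEN,np.ones((5,5)))
    k=max(cv2.findContours(m,0,1)[0],key=cv2.contourArea); h=cv2.convexHull(k)
    for e in (2,3,4,6,8):
        q=cv2.approxPolyDP(h,e,True)[:,0]
        if len(q)==4: break
    W=np.array([onz(c,x,.045) for x in q]); print(n,cv2.contourArea(k),q.tolist(),W.round(4).tolist(),W.mean(0),[np.linalg.norm(W[i]-W[i-1]).round(4) for i in range(len(W))])
print("squat",tri([ray(cs,(233,192)),ray(cd,(279,337))]))
```

```text
lid (array([ 0.56780227, -0.2201203 ,  0.10430145]), [np.float64(0.0006564020022291573), np.float64(0.0006564020022290608)]) [ 0.5659686  -0.22004034  0.105     ] [ 0.56820761 -0.21970922  0.105     ]
grip (array([ 0.44836812, -0.28250455,  0.07267454]), [np.float64(0.0005911856433221578), np.float64(0.0005911856433222289)])
end [ 0.43527608 -0.25603501  0.07267454]
end [ 0.46324794 -0.30959694  0.07267454]
scene 3417.5 [[276, 252], [302, 217], [368, 232], [348, 275]] [[0.4879, 0.1598, 0.045], [0.6126, 0.1757, 0.045], [0.6361, 0.031, 0.045], [0.4997, 0.008, 0.045]] [0.55906267 0.09361399 0.045     ] [np.float64(0.1523), np.float64(0.1257), np.float64(0.1467), np.float64(0.1383)]
side 2840.5 [[338, 276], [276, 291], [262, 248], [325, 245]] [[0.4781, 0.1426, 0.045], [0.5998, 0.1948, 0.045], [0.638, 0.0237, 0.045], [0.497, 0.0103, 0.045]] [0.55322962 0.09285434 0.045     ] [np.float64(0.1336), np.float64(0.1325), np.float64(0.1753), np.float64(0.1416)]
squat (array([0.59139809, 0.3461359 , 0.06210046]), [np.float64(0.0037998766307069504), np.float64(0.0037998766307069188)])
```

>>> apply_moves(targets=[[0,0,0,1],[0,0,0,1],[0,0,0,1],[0,0,0,0.8],[0,0,0,0]], fingers=0.2)

```text
clock: 0.78
ee_pos: [0.2358, 0.5241, 0.2528]
orientation: [-1.621, -2.691, 0.001]
ft_force: [0.3, 0.6, -0.5]
finger_gap: 0.597
grasp_force: 0.0
```

>>> apply_moves(targets=[[-1,0,0,0],[-1,0,0,0],[-1,0,0,0],[-1,0,0,0],[-1,0,0,0]])

```text
clock: 1.4
ee_pos: [0.2833, 0.4344, 0.2534]
orientation: [1.624, 2.689, 0.0]
ft_force: [-0.3, -0.2, -0.9]
finger_gap: 0.6
grasp_force: 0.0
```

>>> apply_moves(targets=[[-1,0,0,0],[-1,0,0,0],[-1,0,0,0],[-1,0,0,0],[-1,0,0,0]])

```text
clock: 2.02
ee_pos: [0.3296, 0.3462, 0.2533]
orientation: [1.623, 2.69, 0.0]
ft_force: [-0.4, -0.2, -0.1]
finger_gap: 0.599
grasp_force: 0.0
```

>>> apply_moves(targets=[[-1,0,0,0],[-1,0,0,0],[-1,0,0,0],[-1,0,0,0],[-1,0,0,0]])

```text
clock: 2.65
ee_pos: [0.3761, 0.2577, 0.2533]
orientation: [1.623, 2.69, 0.0]
ft_force: [0.4, -0.1, 0.7]
finger_gap: 0.599
grasp_force: 0.0
```

>>> apply_moves(targets=[[-1,0,0,0],[-1,0,0,0],[-1,0,0,0],[-1,0,0,0],[-1,0,0,0]])

```text
clock: 3.28
ee_pos: [0.4226, 0.1692, 0.2534]
orientation: [1.623, 2.689, 0.0]
ft_force: [-0.1, -0.5, -0.6]
finger_gap: 0.595
grasp_force: 0.0
```

>>> apply_moves(targets=[[-1,0,0,0],[-1,0,0,0],[-1,0,0,0],[-1,0,0,0],[-1,0,0,0]])

```text
clock: 3.9
ee_pos: [0.469, 0.0807, 0.2533]
orientation: [1.623, 2.69, 0.0]
ft_force: [0.2, 0.8, 0.0]
finger_gap: 0.605
grasp_force: 0.0
```

Run:
```python
from h import *
import json
c=imaging.get_calibration("wrist"); im=imaging.snapshot("wrist"); cv2.imwrite("pics/wrist1.png",im)
json.dump({k:(np.array(v).tolist()) for k,v in c.items()},open("pics/wrist1.json","w"))
print(proj(c,[[.556,.093,.045]]), -np.array(c["R"]).T@np.array(c["t"]))
```

```text
[[435.18404326 246.65720301]] [0.43732567 0.13990911 0.37428351]
```

View pics/wrist1.png

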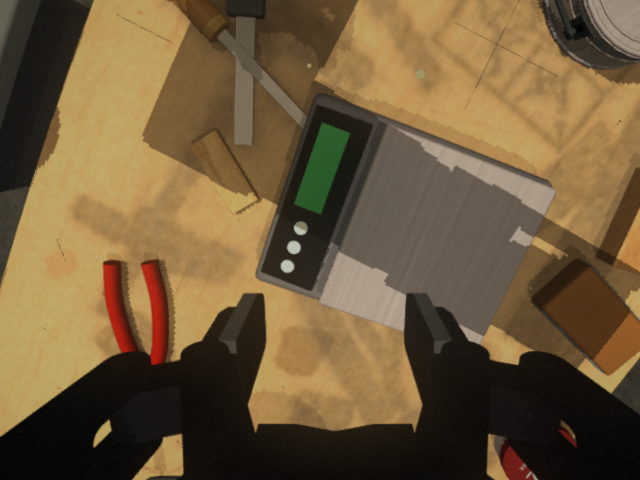

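Wrist view: pan corners at about (380,118), (554,186), (483,343) and (320,298), with the readout to their left.

Run:
```python
from h import *
import json
c=json.load(open("pics/wrist1.json"))
W=np.array([onz(c,x,.045) for x in [(380,118),(554,186),(483,343),(320,298)]]); print(W.round(4).tolist(),W.mean(0),[np.linalg.norm(W[i]-W[i-1]).round(4) for i in range(4)], np.linalg.norm(W[0]-W[2]),np.linalg.norm(W[1]-W[3]))
R=Rn.from_rotvec(state()["orientation"]).as_matrix(); print(R.round(3).tolist())
s=np.array(state()["ee_pos"]); print((R.T@(np.array([.448,-.2825,.2])-s)/.02).round(2))
```

```text
[[0.4653, 0.1608, 0.045], [0.615, 0.1816, 0.045], [0.6412, 0.0367, 0.045], [0.4927, 0.0079, 0.045]] [0.55354392 0.09674449 0.045     ] [np.float64(0.1554), np.float64(0.1511), np.float64(0.1473), np.float64(0.1513)] 0.21528424326278808 0.21240269214387222
[[-0.464, 0.886, 0.001], [0.886, 0.464, -0.002], [-0.002, 0.0, -1.0]]
[-15.48  -9.38   2.71]
```

>>> apply_moves(targets=[[-1,-0.6,0,0],[-1,-0.6,0,0],[-1,-0.6,0,0],[-1,-0.6,0,0],[-1,-0.6,0,0]])

```text
clock: 4.58
ee_pos: [0.462, -0.0352, 0.2533]
orientation: [-1.623, -2.69, -0.0]
ft_force: [-0.7, 0.1, -0.5]
finger_gap: 0.603
grasp_force: 0.0
```

>>> apply_moves(targets=[[-1,-0.6,0,0],[-1,-0.6,0,0],[-1,-0.6,0,0],[-1,-0.6,0,0],[-1,-0.6,0,0]])

```text
clock: 5.2
ee_pos: [0.4555, -0.1516, 0.2533]
orientation: [-1.623, -2.69, -0.0]
ft_force: [-0.5, 0.6, 0.7]
finger_gap: 0.602
grasp_force: 0.0
```

>>> apply_moves(targets=[[-1,-0.6,0,0],[-1,-0.6,0,0],[-1,-0.6,0,0],[-1,-0.7,0,0],[-1,-0.8,0,0]])

```text
clock: 5.82
ee_pos: [0.4438, -0.2707, 0.2533]
orientation: [1.623, 2.69, 0.001]
ft_force: [0.8, -0.4, -0.1]
finger_gap: 0.597
grasp_force: 0.0
```

Run:
```python
from h import *
import json
c=imaging.get_calibration("wrist"); im=imaging.snapshot("wrist"); cv2.imwrite("pics/wrist2.png",im)
json.dump({k:(np.array(v).tolist()) for k,v in c.items()},open("pics/wrist2.json","w"))
print(proj(c,[[.448,-.2825,.073],[.4353,-.256,.073],[.4632,-.3096,.073],[.567,-.22,.105]]), state()["ee_pos"])
```

```text
[[333.01293029 235.13253285]
 [334.5284448  196.25274973]
 [334.08874759 274.19729362]
 [529.61743025 247.53761798]] [ 0.44319161 -0.2737856   0.25339414]
```

View pics/wrist2.png

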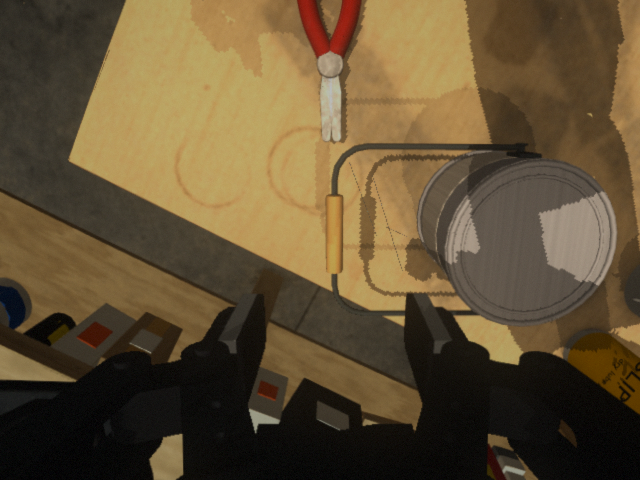

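Wrist view: tube centre at (334.5,234), lid centre at (529,242). The bail's sides run level in the picture, so the jaws are aligned.

Run:
```python
from h import *
import json
L=lambda n:json.load(open(f"pics/{n}.json"))
cs,cd,cw=L("scene0"),L("side0"),L("wrist2")
g,e=tri([ray(cs,(501,344.8)),ray(cd,(337,187.5)),ray(cw,(334.5,234))]); print("grip",g,e)
l,e=tri([ray(cs,(485.8,271.5)),ray(cd,(294,184.2)),ray(cw,(529,242))]); print("lid",l,e)
s=state(); R=Rn.from_rotvec(s["orientation"]).as_matrix(); p=np.array(s["ee_pos"])
print(s["clock"],(R.T@(g-p)*1000).round(1),(R.T@(l-p)*1000).round(1),(R.T@(l-g)*1000).round(1))
```

```text
grip [ 0.44848423 -0.28193795  0.07268464] [np.float64(0.0008873085594465585), np.float64(0.0005331928240621757), np.float64(0.0006591989383501795)]
lid [ 0.56674089 -0.2186526   0.10434222] [np.float64(0.0013340493351958033), np.float64(0.0017608149184612327), np.float64(0.00242434564845931)]
5.875 [ -9.2   1.2 180.7] [ -8.2 135.3 148.9] [  1.1 134.1 -31.9]
```

>>> apply_moves(targets=[[-0.46,0.06,1,0],[0,0,1,0],[0,0,1,0],[0,0,1,0],[0,0,1,0]])

```text
clock: 6.5
ee_pos: [0.4493, -0.2773, 0.1528]
orientation: [1.623, 2.69, 0.001]
ft_force: [0.0, 0.6, -0.3]
finger_gap: 0.601
grasp_force: 0.0
```

>>> apply_moves(targets=[[0,0,1,0],[0,0,1,0],[0,0,1,0],[0,0,0.9,0],[0,0,0,0]])

```text
clock: 7.12
ee_pos: [0.4483, -0.2766, 0.0737]
orientation: [-1.621, -2.686, -0.001]
ft_force: [-0.4, -0.2, 0.1]
finger_gap: 0.599
grasp_force: 0.0
```

>>> apply_moves(targets=[[0,0,0,0],[0,0,0,0],[0,0,0,0],[0,0,0,0],[0,0,0,0]], fingers=-1, newtons=40)

```text
clock: 7.75
ee_pos: [0.4496, -0.2781, 0.0756]
orientation: [1.623, 2.689, -0.001]
ft_force: [-1.6, -3.0, -0.6]
finger_gap: 0.136
grasp_force: 39.0
```

>>> apply_moves(targets=[[0,0.05,-0.7,0],[0,0.12,-0.7,0],[0,0.19,-0.68,0],[0,0.26,-0.66,0],[0,0.33,-0.63,0]])

```text
clock: 8.38
ee_pos: [0.4666, -0.269, 0.1442]
orientation: [1.623, 2.689, -0.001]
ft_force: [-4.0, -1.6, 1.3]
finger_gap: 0.131
grasp_force: 39.4
```

>>> apply_moves(targets=[[0,0.39,-0.59,0],[0,0.44,-0.55,0],[0,0.5,-0.5,0],[0,0.55,-0.44,0],[0,0.59,-0.39,0]])

```text
clock: 9.0
ee_pos: [0.5114, -0.2456, 0.1933]
orientation: [1.622, 2.688, 0.001]
ft_force: [-1.1, -1.4, 4.3]
finger_gap: 0.135
grasp_force: 39.5
```

>>> apply_moves(targets=[[0,0.62,-0.32,0],[0,0.65,-0.26,0],[0,0.67,-0.19,0],[0,0.69,-0.12,0],[0,0.7,-0.05,0]])

```text
clock: 9.62
ee_pos: [0.5698, -0.2142, 0.2104]
orientation: [-1.623, -2.69, -0.0]
ft_force: [0.7, -2.3, -0.1]
finger_gap: 0.137
grasp_force: 39.2
```

>>> apply_moves(targets=[[0,0,0,0],[0,0,0,0]])

```text
clock: 9.88
ee_pos: [0.5689, -0.2147, 0.2104]
orientation: [-1.623, -2.689, 0.0]
ft_force: [0.9, -2.1, -0.6]
finger_gap: 0.137
grasp_force: 39.2
```

Run:
```python
from h import *
import json
o=np.zeros((520,800,3),np.uint8)
for n,(y,x,h,w),f,(Y,X) in [("scene",(150,410,240,150),2,(0,0)),("side",(120,240,130,130),3,(0,310))]:
    c=imaging.get_calibration(n); im=imaging.snapshot(n); cv2.imwrite(f"pics/{n}3.png",im)
    q=cv2.resize(im[y:y+h,x:x+w],None,fx=f,fy=f); o[Y:Y+q.shape[0],X:X+q.shape[1]]=q
    print(proj(c,[[.567,-.219,.205],[.567,-.219,.105]]))
cv2.imwrite("pics/crop3.png",o); print(state()["ee_pos"],state()["ft_force"])
```

```text
[[499.37691045 224.26977469]
 [485.35998587 270.94180957]]
[[294.26491388 147.30479479]
 [294.45496342 184.29456296]]
[ 0.56849924 -0.21486522  0.2103659 ] [ 0.27422113 -2.33371623 -0.23442777]
```

View pics/crop3.png

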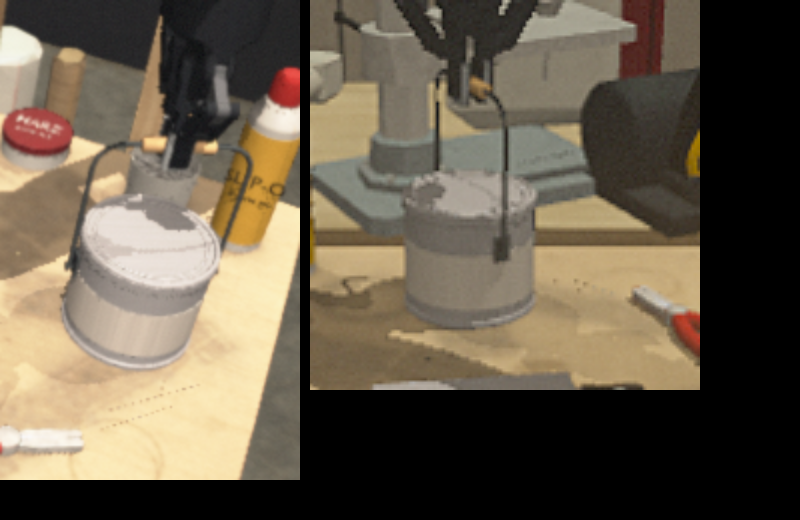

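Bail is upright and the tin still stands on the bench (scene tube at about (500,223)). Lifting.

>>> apply_moves(targets=[[0,0,-0.1,0],[0,0,-0.15,0],[0,0,-0.2,0],[0,0,-0.2,0],[0,0,-0.3,0]], newtons=70)

```text
clock: 10.6
ee_pos: [0.5674, -0.2135, 0.2278]
orientation: [-1.62, -2.685, -0.001]
ft_force: [0.9, 0.8, -7.9]
finger_gap: 0.128
grasp_force: 68.7
```

>>> apply_moves(targets=[[0,0,-0.4,0],[0,0,-0.5,0],[0,0,-0.6,0],[0,0,-0.6,0],[0,0,-0.6,0]])

```text
clock: 11.22
ee_pos: [0.5691, -0.2149, 0.2851]
orientation: [1.623, 2.689, 0.0]
ft_force: [0.1, -0.3, -6.9]
finger_gap: 0.123
grasp_force: 68.7
```

>>> apply_moves(targets=[[0,0,-0.5,0],[0,0,-0.4,0],[0,0,-0.3,0],[0,0,-0.1,0],[0,0,0,0]])

```text
clock: 11.85
ee_pos: [0.5689, -0.2148, 0.3097]
orientation: [-1.623, -2.689, 0.0]
ft_force: [-0.3, -0.7, -6.6]
finger_gap: 0.121
grasp_force: 68.7
```

Run:
```python
from h import *
s=state(); R=Rn.from_rotvec(s["orientation"]).as_matrix(); p=np.array(s["ee_pos"])
print(s["clock"],p,s["ft_force"],(R.T@(np.array([.554,.096,p[2]])-p)/.02).round(2))
```

```text
11.85 [ 0.56891365 -0.21477931  0.30969379] [-0.3454288  -0.65425076 -6.55876167] [14.1   6.58  0.  ]
```

>>> apply_moves(targets=[[0.1,0.05,0,0],[0.2,0.09,0,0],[0.3,0.14,0,0],[0.4,0.19,0,0],[0.5,0.23,0,0]])

```text
clock: 12.48
ee_pos: [0.5673, -0.181, 0.3099]
orientation: [-1.623, -2.69, -0.0]
ft_force: [-0.5, 0.7, -6.6]
finger_gap: 0.123
grasp_force: 68.7
```

>>> apply_moves(targets=[[0.6,0.28,0,0],[0.6,0.28,0,0],[0.6,0.28,0,0],[0.6,0.28,0,0],[0.6,0.28,0,0]])

```text
clock: 13.1
ee_pos: [0.5641, -0.1146, 0.3099]
orientation: [1.623, 2.69, 0.0]
ft_force: [-0.3, -0.0, -5.9]
finger_gap: 0.124
grasp_force: 68.7
```

>>> apply_moves(targets=[[0.6,0.28,0,0],[0.6,0.28,0,0],[0.6,0.28,0,0],[0.6,0.28,0,0],[0.6,0.28,0,0]])

```text
clock: 13.72
ee_pos: [0.561, -0.0486, 0.3099]
orientation: [1.623, 2.69, 0.0]
ft_force: [0.5, -0.9, -6.1]
finger_gap: 0.125
grasp_force: 68.7
```

>>> apply_moves(targets=[[0.6,0.28,0,0],[0.6,0.28,0,0],[0.6,0.28,0,0],[0.6,0.28,0,0],[0.6,0.28,0,0]])

```text
clock: 14.35
ee_pos: [0.5578, 0.0176, 0.3099]
orientation: [-1.623, -2.69, -0.0]
ft_force: [0.6, -1.1, -6.6]
finger_gap: 0.122
grasp_force: 68.7
```

>>> apply_moves(targets=[[0.6,0.28,0,0],[0.6,0.28,0,0],[0.6,0.28,0,0],[0.5,0.23,0,0],[0.4,0.19,0,0]])

```text
clock: 14.98
ee_pos: [0.5549, 0.077, 0.3099]
orientation: [1.623, 2.69, -0.0]
ft_force: [0.3, -0.1, -7.0]
finger_gap: 0.127
grasp_force: 68.7
```

>>> apply_moves(targets=[[0.3,0.14,0,0],[0.3,0.14,0,0],[0.2,0.1,0,0],[0.1,0.05,0,0],[0,0,0,0]])

```text
clock: 15.6
ee_pos: [0.5542, 0.0961, 0.3099]
orientation: [1.623, 2.69, -0.0]
ft_force: [-0.3, -0.2, -6.6]
finger_gap: 0.124
grasp_force: 68.7
```

>>> apply_moves(targets=[[0,0,0,0],[0,0,0,0],[0,0,0,0],[0,0,0,0]])

```text
clock: 16.1
ee_pos: [0.5542, 0.096, 0.3099]
orientation: [-1.623, -2.69, 0.0]
ft_force: [0.5, -0.4, -7.1]
finger_gap: 0.125
grasp_force: 68.7
```

Run:
```python
from h import *
import json
o=np.zeros((560,800,3),np.uint8)
for n,(y,x,h,w),(Y,X) in [("scene",(120,240,220,160),(0,0)),("side",(100,210,220,160),(0,400))]:
    c=imaging.get_calibration(n); im=imaging.snapshot(n); cv2.imwrite(f"pics/{n}4.png",im)
    q=cv2.resize(im[y:y+h,x:x+w],None,fx=2.5,fy=2.5); o[Y:Y+q.shape[0],X:X+q.shape[1]]=q
cv2.imwrite("pics/crop4.png",o); s=state();print(s["clock"],s["ee_pos"],s["ft_force"])
```

```text
16.2 [0.55417481 0.09607959 0.30987854] [-0.49527376 -0.21343349 -6.97100321]
```

View pics/crop4.png

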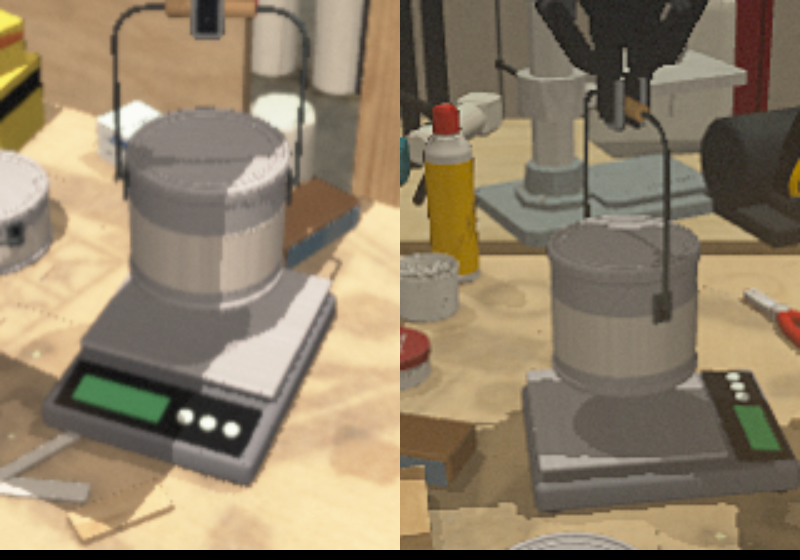

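Tin hangs level over the pan. Lid centre at scene (323.8,181.6), side (299.4,199.3). Pan corners at scene (273,258), (347,279), (373,232), matching side (342,282), (331,249), (261,249), (265,289).

Run:
```python
from h import *
import json
L=lambda n:json.load(open(f"pics/{n}.json"))
cs,cd=L("scene0"),L("side0")
l,e=tri([ray(cs,(323.8,181.6)),ray(cd,(299.4,199.3))]); print("lid",l,e)
P=[]
for a,b in [((272.8,258),(342,282)),((347.2,278.8),(330.8,248.8)),((372.8,232),(260.8,248.8)),((305,217.5),(265.2,288.8))]:
    p,e=tri([ray(cs,a),ray(cd,b)]); P.append(p); print(p.round(4),np.round(e,4), onz(cs,a,.045).round(4),onz(cd,b,.045).round(4))
print(np.mean(P,0))
```

```text
lid [0.55538004 0.09285183 0.19024815] [np.float64(0.0005305746559377026), np.float64(0.000530574655937764)]
[0.4721 0.1579 0.0413] [0.0011 0.0011] [0.4699 0.1552 0.045 ] [0.472  0.1648 0.045 ]
[0.4881 0.0082 0.0386] [0.0061 0.0061] [0.4898 0.0046 0.045 ] [0.485  0.0284 0.045 ]
[0.6415 0.0231 0.0435] [0.001 0.001] [0.6411 0.0224 0.045 ] [0.6404 0.0274 0.045 ]
[0.6223 0.1747 0.0373] [0.0007 0.0007] [0.6143 0.1693 0.045 ] [0.6207 0.1871 0.045 ]
[0.55597276 0.09093937 0.04016566]
```

>>> apply_moves(targets=[[0,0,0.2,0],[0,0,0.4,0],[0,0,0.4,0],[0,0,0.3,0],[0,0,0.2,0]])

```text
clock: 16.82
ee_pos: [0.5539, 0.0961, 0.2791]
orientation: [-1.623, -2.689, 0.001]
ft_force: [0.1, -0.7, -6.3]
finger_gap: 0.124
grasp_force: 68.7
```

>>> apply_moves(targets=[[0,0,0.1,0],[0,0,0.1,0],[0,0,0.1,0],[0,0,0.1,0],[0,0,0.1,0]])

```text
clock: 17.45
ee_pos: [0.5542, 0.0961, 0.2699]
orientation: [1.623, 2.69, 0.0]
ft_force: [-0.2, -0.9, -7.2]
finger_gap: 0.123
grasp_force: 68.7
```

>>> apply_moves(targets=[[0,0,0.1,0],[0,0,0.1,0],[0,0,0.1,0],[0,0,0.0,0],[0,0,0,0]])

```text
clock: 18.08
ee_pos: [0.5548, 0.0963, 0.2651]
orientation: [1.622, 2.688, 0.002]
ft_force: [-0.7, 1.1, -0.1]
finger_gap: 0.123
grasp_force: 69.5
```

>>> apply_moves(targets=[[0,0,0.1,0],[0,0,0.1,0],[0,0,0.05,0],[0,0,0,0],[0,0,0,0]])

```text
clock: 18.7
ee_pos: [0.5542, 0.0961, 0.2589]
orientation: [-1.623, -2.69, 0.0]
ft_force: [-0.3, 1.3, -0.2]
finger_gap: 0.12
grasp_force: 69.5
```

>>> apply_moves(targets=[[0,0,0,0],[0,0,0,0],[0,0,0,0],[0,0,0,0]], fingers=0.2)

```text
clock: 19.2
ee_pos: [0.5542, 0.0961, 0.2589]
orientation: [1.623, 2.69, -0.0]
ft_force: [-0.9, -0.6, -0.1]
finger_gap: 0.6
grasp_force: 0.0
```

>>> apply_moves(targets=[[0,0,-0.3,0],[0,0,-0.6,0],[0,0,-1,0],[0,0,-1,0],[0,0,-1,0]])

```text
clock: 19.82
ee_pos: [0.5544, 0.0961, 0.3388]
orientation: [1.623, 2.689, 0.001]
ft_force: [-0.6, 0.1, -0.0]
finger_gap: 0.6
grasp_force: 0.0
```

>>> apply_moves(targets=[[0,0,-1,0],[0,0,-1,0],[0,0,-1,0],[0,0,0,0],[0,0,0,0]])

```text
clock: 20.45
ee_pos: [0.5539, 0.0961, 0.3965]
orientation: [-1.623, -2.689, 0.0]
ft_force: [-0.5, -0.1, 0.1]
finger_gap: 0.6
grasp_force: 0.0
```

Run:
```python
from h import *
o=np.zeros((560,800,3),np.uint8)
for n,(y,x,h,w),(Y,X) in [("scene",(120,240,220,160),(0,0)),("side",(100,210,220,160),(0,400))]:
    im=imaging.snapshot(n); q=cv2.resize(im[y:y+h,x:x+w],None,fx=2.5,fy=2.5); o[Y:Y+q.shape[0],X:X+q.shape[1]]=q
cv2.imwrite("pics/crop5.png",o); s=state();print(s["clock"],s["ee_pos"],s["ft_force"])
```

```text
20.55 [0.55369054 0.09612115 0.39565228] [-0.19472864 -0.07338607  0.39981049]
```

View pics/crop5.png

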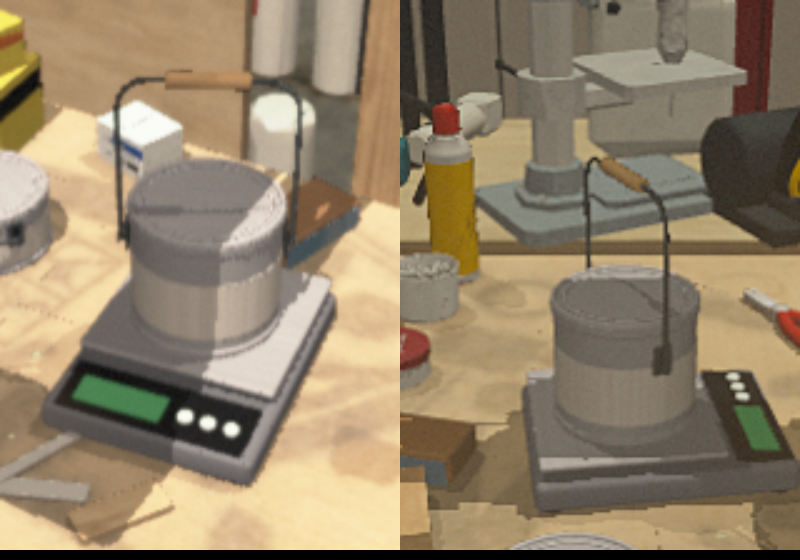

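Run:
```python
from h import *
import json
cs,cd=[json.load(open(f"pics/{n}0.json")) for n in("scene","side")]
a,b=(323,202.8),(300,218.4)
print(tri([ray(cs,a),ray(cd,b)]),onz(cs,a,.15),onz(cd,b,.15))
```

```text
(array([0.55303202, 0.09143082, 0.14737103]), [np.float64(0.0012007369079334483), np.float64(0.0012007369079335018)]) [0.54783667 0.08939985 0.15      ] [0.55387462 0.09506025 0.15      ]
```

The lid's centre is at (0.553, 0.092), within about 3 mm of the pan's centre. The lid stands about 0.15 m high, so the tin is flat on the pan, and the bail is upright and released.

```bash
python3 -c "
from h import *
print(ticket.hand_in())"
```

```text
the job is handed in; nothing more can be done
None
```

The tall tin's bail was swung upright on the bench, and the tin was lifted by it, set upright within about 3 mm of the pan's centre and released; the squat tin was left alone, and the job was handed in at about 20.6 s.

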